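# Close a refilled ink tank and flip its marker to green

## Task

The magenta ink tank beside the printer has just been refilled. Press its stopper fully home with a fingertip, without pulling it up, then flip the tank's hinged marker over its pivot with your fingertips so that it lies flat towards the tank with its green face up. Leave the other tanks' markers as they are, and do not shift or lift the bottle, the cup or the cartridge.

Things in the scene. Friction and masses are not known exactly. Their poses are not given: they have to be found in the camera images.
- magenta_hinge (a point): Middle of the hinge pin of the magenta tank's marker, 62 mm above the table, fixed. x points level from the marker to the tank behind it, y along the pin (left seen from the robot), z up. In this frame: under the paddle a pale block reaches 38 mm each way in x, 29 mm in y, its top 4 mm below the pin; at y = 26 to 31 mm either side round ears of 7 mm radius hold the pin.
- magenta_marker (a joint): Angle (rad) of the magenta tank's marker, a paddle 7 mm thick, 46 mm wide, 60 mm from pin to end, the last 15 mm a thumb tab 26 mm wide. 0 (start) = lying level towards the robot, red face up; pi/2 = upright; pi = lying level towards the tank, green face up. Stiff hinge (0.014 N m): it stays at any angle where it is left and does not fall over by itself.
- magenta_tab (a point): Middle of the thumb tab of the magenta marker, on the paddle's mid-plane, 56 mm from the pin, 4 mm from the paddle's free end; turns with the paddle. At the start the tab sticks out 22 mm beyond the block and 15 mm beyond the board, with 58 mm of free air between it and the table.
- magenta_stopper (a joint): How far (m) the magenta rubber stopper is pressed into the filler hole of its tank's lid: starts at 0 to 0.003 (standing proud); 0.012 = fully home, its flange on the collar; negative = pulled up. It slides straight down with about 4 N of friction and stays where it is left.
- magenta_stopper_top (a point): Middle of the top of the stopper's round magenta head, 18 mm across, facing up: 206 mm above the table at joint 0, 194 mm when home; 93 mm behind the hinge pin. 29 mm farther back on the lid is a small air nipple, 184 mm above the table. The other tanks' stoppers look alike in their own colours and are home already (tops at 194 mm).
- magenta_tank: Holder with the magenta tank, fixed to the board; origin 44 mm straight below the hinge pin, axes as the hinge's. The tank is an upright clear cylinder with magenta ink, cup and lid 55 mm across, axis 106 mm behind the pin, lid top 170 mm above the table. Three such tanks (magenta, cyan, yellow) stand in a row 120 mm apart, in any order.
- board: Cream board under the three tanks, fixed, 210 x 400 x 18 mm (x, y, z); origin at the centre of its underside, on the table; x points away from the robot, along the tanks' x. The hinge pins lie in one line 60 mm nearer the robot than its centre.
- cyan_tab (a point): Middle of the thumb tab of the cyan tank's marker, same make and size as the magenta one, lying towards the robot, red face up (the tank is nearly empty). To be left as it is.
- yellow_tab (a point): Middle of the thumb tab of the yellow tank's marker, same make and size as the magenta one, lying towards its tank, green face up. To be left as it is.
- refill_bottle: Loose dark refill bottle with a white cap, 60 mm across, 135 mm tall, standing on the table to the left of the board; origin at the centre of its underside.
- measuring_cup: Loose clear open cup, 64 mm across at the rim, 65 mm tall, standing on the table to the right of the board; origin at the centre of its underside.
- cartridge: Loose black ink cartridge with cyan sides, 70 x 24 x 46 mm, standing on the table to the right of the board, nearer the robot than the cup; origin at the centre of its underside, x along its length.

How it is judged:
On the way, in this order (a step that is already met when the one before it is completed fails the run):
1. the magenta stopper is pressed home, the marker not yet flipped over (value of joint magenta_stopper above 0.0103 m and not (value of joint magenta_marker above 3 rad)), for 0.2 s.
2. the magenta marker is flipped over to green (value of joint magenta_marker above 3 rad), for 0.2 s.
At the end, for the whole second after the job is handed in: The magenta stopper is within 1.7 mm of fully home; the magenta marker lies at rest towards its tank, green up, within 0.14 rad (8 degrees) of flat; the other markers' tabs are within 12 mm, and the bottle, cup and cartridge within 20 mm, of where they started (value of joint magenta_stopper above 0.0103 m and value of joint magenta_marker above 3 rad and velocity of joint magenta_marker between -0.1 and 0.1 rad/s and distance of each of cyan_tab, yellow_tab from where it was at the start of the episode below 0.012 m and distance of each of refill_bottle, measuring_cup, cartridge from where it was at the start of the episode below 0.02 m); the robot touches nothing.
It fails at once if the marker of another tank is moved (distance of any of cyan_tab, yellow_tab from where it was at the start of the episode above 0.012 m).
It fails at once if the refill bottle is shifted, lifted or knocked over (distance of refill_bottle from where it was at the start of the episode above 0.02 m or angle between refill_bottle's own z axis and vertical above 0.35 rad).
It fails at once if the measuring cup is shifted, lifted or knocked over (distance of measuring_cup from where it was at the start of the episode above 0.02 m or angle between measuring_cup's own z axis and vertical above 0.35 rad).
It fails at once if the cartridge is shifted, lifted or knocked over (distance of cartridge from where it was at the start of the episode above 0.02 m or angle between cartridge's own z axis and vertical above 0.35 rad).
It fails at once if the magenta stopper is pulled up instead of pressed (value of joint magenta_stopper below -0.003 m).
It also fails if it takes over 42 s, if anything falls off the work surface, if the arm or the gripper's body presses on something with over 40 N, if the wrist force passes 120 N, or if a joint passes its speed limit or range.

## Robot

A 6-joint arm with a two-finger parallel gripper is mounted at the origin on the work surface. World frame = base frame: x ahead of the robot, y to its left, z up, the work surface at z = 0. Lengths are in m, angles in rad, forces in N, time in s.
With the tool pointing down it reaches from about 0.425 to 0.95 m from the base axis. Payload 3.5 kg.
Tool frame: the origin (TCP) lies midway between the tips of the shut fingers; the grasp point (between the pads) lies 19 mm behind it; x points along the fingers, z is the direction in which the jaws open and shut, and the axes are right-handed (so a half turn about x gives the same grasp; the last joint's range is limited). The gripper opens to 85 mm and grips with 20 to 120 N. Pads are 22 mm wide; open, the fingers measure 114 mm over their backs; the gripper's body (76 mm by 85 mm) begins 54 mm behind the grasp point. The pads swing forward as they close: fully open they stand 13 mm farther back than shut.
Start: joints at [-1.394, 0.286, 1.577, -0, 1.279, -0.15], TCP at [0.217, -0.639, 0.231] pointing down, gripper open.
Joint ranges: [-2.77, 2.77], [-0.9, 2.22], [0.21, 2.48], [-1.53, 4.67], [0.24, 2.81], [-2.84, 2.84]. Speed limits (rad/s): [2.79, 2.79, 3.14, 3.14, 3.14, 3.14].

## Interface

Orientations are given as a unit quaternion [x, y, z, w].
In Python, from bench import status, snapshot, calibration, bot gives the robot as it stands.
- The arm moves only by the shell command python3 -m crank 'ROWS' [FORCE]. ROWS is JSON, one flat list of numbers, 7 for each row, row after row: the shift along the world's x, y, z each as a share of 20 mm, from -1 to 1, then the turn, a rotation vector about the world's x, y, z each as a share of 0.12 rad, from -1 to 1, then the opening, from 0 (shut) to 1 (fully open). A call has 1 to 8 rows; each row shifts and turns the commanded pose from where the row before left it; what a row does not reach is not made up. A row lasts 1/8 s, in which the tool goes at most 62.5 mm and 10.7 degrees, less where a joint would pass 70% of its speed; a pose out of reach is approached as far as the arm can. A call with a number of a shift or a turn outside -1 to 1 is refused whole. A call with a gripper value outside its range is refused whole. The fingers move at their own pace and stop on an object; FORCE is the grip in N (left out, the last holds). Time passes only in rows, so rows that do not move let the fingers close. It gives the time, the measured TCP pose, the force and the opening at its end, in the units of the state.
- status.read_state(): the state, without advancing time (a new reading comes with each control period).
- snapshot(name): name is "side" or "top" or "wrist"; returns (picture, depth): 420x560x3 uint8, red, green, blue; 420x560 float32, m along the optical axis (not along the pixel's ray), 0 where there is no reading.
- calibration(name): a dict with "vertical_fov" (degrees; the focal length in pixels is half the picture's height over the tangent of half this angle, whatever the lens; pixels are square), "cx", "cy" (the principal point, pixels), "view" (4x4, takes a point from world to camera coordinates). Camera axes: x right, y down, z forward; pixel columns grow to the right and rows downward; lengths in m; the calibration is good to about 2 mm. A picture is of the moment at which its call begins: read the wrist's pose just before it. calibration takes no time and is no camera call; for the wrist camera it gives the pose at the moment of the call.
- bot.sign_off(): hands the job in, once; it reports no verdict.
The state is a dict: "time": time; "joint_positions": joint angles; "qd": joint speeds; "joint_torque": joint torques, N m; "ee_pos": TCP position; "eef_rot": TCP orientation; "force": force on the tool from outside, world axes, zero at the start; "moment": the same for the moment, N m; "grip_width": opening from 0.0 (shut) to 1.0 (fully open).
Only numpy, scipy, OpenCV 4.12 (cv2) and the standard library are available. Lean on these libraries where they do the work, as an engineer would, in place of code of your own. Each camera call takes 0.05 s, during which the arm holds its last target.

## Working session

There is one attempt and no reset: what is moved stays moved. The work goes in short steps, Python scripts to look and compute and a shell command to move; the robot and the scene stay as the last step left them, time stands still between calls to the robot, and variables do not carry over. Pictures are saved under pics/ and viewed, and the job is handed in when it is done.

```bash
mkdir -p pics; ls
python3 - <<'E'
from bench import status, snapshot, calibration, bot
import cv2,numpy as np
print(status.read_state())
for n in ["side","top"]:
    p,d=snapshot(n); cv2.imwrite(f"pics/{n}0.png",p[:,:,::-1]); np.save(f"pics/{n}0.npy",d); np.save(f"pics/{n}0rgb.npy",p)
    print(n,calibration(n))
E
```

```text
pics
{'time': 0.0, 'joint_positions': array([-1.39399173e+00,  2.87179007e-01,  1.57816713e+00, -3.43270956e-05,
        1.27856993e+00, -1.49998925e-01]), 'qd': array([ 0.00140965, -0.0014526 , -0.0009128 , -0.00011081, -0.00052225,
       -0.00053158]), 'joint_torque': array([-3.48090889e-04, -4.05979156e+01, -2.92627430e+01, -1.34341963e-04,
        5.98694067e-03, -4.92468274e-06]), 'ee_pos': array([ 0.21659257, -0.63862364,  0.22994361]), 'eef_rot': array([ 0.41256357,  0.57527595, -0.41143419,  0.57408257]), 'force': array([ 0.02955973, -0.33019786,  1.23776289]), 'moment': array([ 0.02048855, -0.015027  ,  0.06041309]), 'grip_width': 0.9972967987716809}
side {'vertical_fov': 43.49633277083308, 'cx': 277.2408012543614, 'cy': 211.08229492740665, 'view': array([[ 0.95181757, -0.30660387,  0.00611342, -0.60187065],
       [-0.18135571, -0.57885046, -0.79501085,  0.21495972],
       [ 0.24729216,  0.75559659, -0.60656441,  1.02418584],
       [ 0.        ,  0.        ,  0.        ,  1.        ]])}
top {'vertical_fov': 53.38920570039761, 'cx': 280.51740255061327, 'cy': 212.29377982667202, 'view': array([[-0.03766457, -0.99928649,  0.00281011,  0.03366328],
       [-0.97874057,  0.03632251, -0.20186028,  0.62599086],
       [ 0.20161418, -0.01035335, -0.9794103 ,  0.9975696 ],
       [ 0.        ,  0.        ,  0.        ,  1.        ]])}
```

View pics/side0.png

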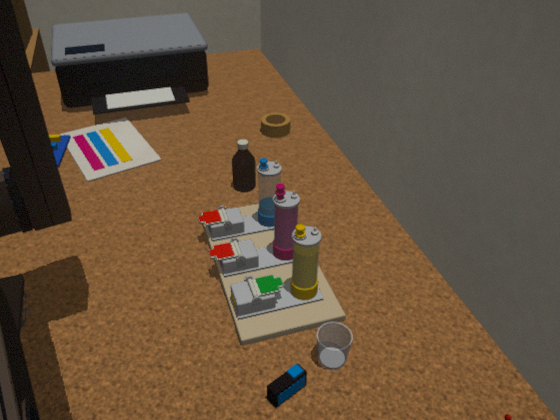

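View pics/top0.png

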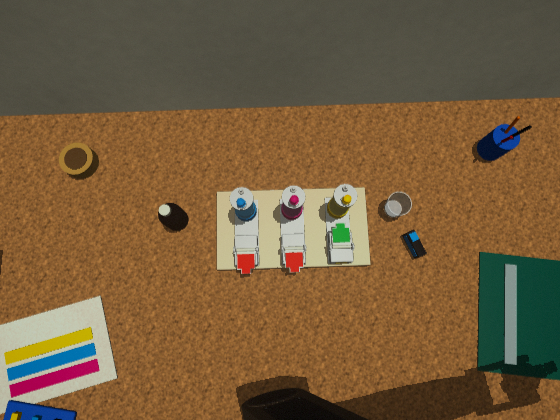

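The side view shows the order cyan, magenta, yellow. In the top view the magenta stopper is at about (294,200) and its red paddle at about (293,262), so it is the middle tank. Next I'll measure positions.

```bash
cat > h.py <<'E'
import numpy as np, cv2
from bench import calibration
def cam(n,hh=420):
    c=calibration(n); f=hh/2/np.tan(np.radians(c["vertical_fov"])/2); return f,c["cx"],c["cy"],np.array(c["view"])
def ray(n,u,v,C=None):
    f,cx,cy,V=C or cam(n); R=V[:3,:3]; o=-R.T@V[:3,3]; d=R.T@np.array([(u-cx)/f,(v-cy)/f,1]); return o,d
def plane(n,u,v,z,C=None):
    o,d=ray(n,u,v,C); return o+d*(z-o[2])/d[2]
def tri(r1,r2):
    (o1,d1),(o2,d2)=r1,r2
    A=np.stack([d1,-d2],1); s,*_=np.linalg.lstsq(A,o2-o1,rcond=None)
    a,b=o1+d1*s[0],o2+d2*s[1]; return (a+b)/2,np.linalg.norm(a-b)
def blobs(rgb,h0,h1,smin=140,vmin=80,amin=12):
    h=cv2.cvtColor(rgb,cv2.COLOR_RGB2HSV); m=((h[...,0]>=h0)&(h[...,0]<=h1)&(h[...,1]>=smin)&(h[...,2]>=vmin)).astype(np.uint8)
    n,l,s,c=cv2.connectedComponentsWithStats(m)
    return [(s[i],c[i],l==i) for i in range(1,n) if s[i][4]>=amin]
def proj(n,P,C=None):
    f,cx,cy,V=C or cam(n); p=V[:3,:3]@P+V[:3,3]; return cx+f*p[0]/p[2],cy+f*p[1]/p[2]
E
python3 - <<'E'
from h import *
for n in ["top","side"]:
    p=np.load(f"pics/{n}0rgb.npy");d=np.load(f"pics/{n}0.npy")
    for nm,a,b in [("mag",155,176),("red",0,4),("green",50,75),("yel",24,32),("cyan",95,108)]:
        for s,c,m in blobs(p,a,b):
            if (n=="top" and 210<c[0]<380 and 170<c[1]<280) or (n=="side" and 195<c[0]<350 and 140<c[1]<310):
                mm=m&(d>0); 
                f,cx,cy,V=cam(n); v,u=np.nonzero(mm); z=d[mm]; P=np.c_[(u-cx)*z/f,(v-cy)*z/f,z]-V[:3,3]; P=P@V[:3,:3]
                print(n,nm,s,c.round(1),"med",np.median(P,0).round(4),"min",P.min(0).round(3),"max",P.max(0).round(3))
p=np.load("pics/top0rgb.npy")
cv2.imwrite("pics/topc.png",cv2.resize(p[180:280,205:385,::-1],None,fx=4.4,fy=4.4,interpolation=cv2.INTER_CUBIC))
p=np.load("pics/side0rgb.npy")
cv2.imwrite("pics/sidec.png",cv2.resize(p[150:320,190:350,::-1],None,fx=3.5,fy=3.5,interpolation=cv2.INTER_CUBIC))
E
```

```text
top mag [290 195   9  10  63] [293.7 199.7] med [ 0.6259 -0.019   0.2043] min [ 0.619 -0.029  0.187] max [ 0.636 -0.01   0.208]
top mag [287 208  16  10  29] [296.3 214.1] med [ 0.6185 -0.0319  0.0569] min [ 0.615 -0.045  0.05 ] max [ 0.638 -0.006  0.111]
top red [285 253  18  19 277] [293.9 260.9] med [ 0.5025 -0.0182  0.0649] min [ 0.477 -0.039  0.059] max [0.523 0.003 0.07 ]
top red [237 254  18  20 282] [245.5 262.3] med [0.5039 0.1025 0.0652] min [0.477 0.081 0.06 ] max [0.525 0.122 0.071]
top green [333 224  17  18 257] [340.7 233.5] med [ 0.5658 -0.1391  0.0649] min [ 0.547 -0.159  0.06 ] max [ 0.591 -0.118  0.07 ]
top yel [342 195   9   9  53] [346.9 198.5] med [ 0.6263 -0.1385  0.1929] min [ 0.618 -0.148  0.176] max [ 0.635 -0.13   0.198]
top yel [329 201  20  16  41] [337.4 210.8] med [ 0.6195 -0.1337  0.0613] min [ 0.614 -0.161  0.05 ] max [ 0.653 -0.113  0.129]
top cyan [237 198   9   9  59] [240.6 202.4] med [0.6268 0.0999 0.1931] min [0.62  0.091 0.175] max [0.636 0.108 0.199]
top cyan [246 203  10  17  35] [252.1 211.8] med [0.6311 0.0778 0.0558] min [0.614 0.075 0.049
[... 710 characters left out ...]
[ 0.6284 -0.1443  0.193 ] min [ 0.619 -0.151  0.177] max [ 0.639 -0.133  0.197]
side yel [294 245  24  11  83] [305.1 250.9] med [ 0.6339 -0.1639  0.1511] min [ 0.617 -0.168  0.141] max [ 0.656 -0.143  0.163]
side yel [291 279  27  19 133] [306.4 288.1] med [ 0.6416 -0.1641  0.0548] min [ 0.615 -0.17   0.031] max [ 0.666 -0.135  0.069]
side cyan [260 158   7   5  29] [263.  160.1] med [0.6301 0.0952 0.1948] min [0.623 0.09  0.003] max [0.717 0.405 0.197]
side cyan [259 164   9   5  24] [263.3 166.6] med [0.6306 0.0939 0.1792] min [0.622 0.088 0.177] max [0.639 0.105 0.182]
side cyan [259 212  15   6  35] [266.2 215.5] med [0.6301 0.0771 0.0554] min [0.618 0.071 0.052] max [0.646 0.096 0.058]
```

View pics/topc.png

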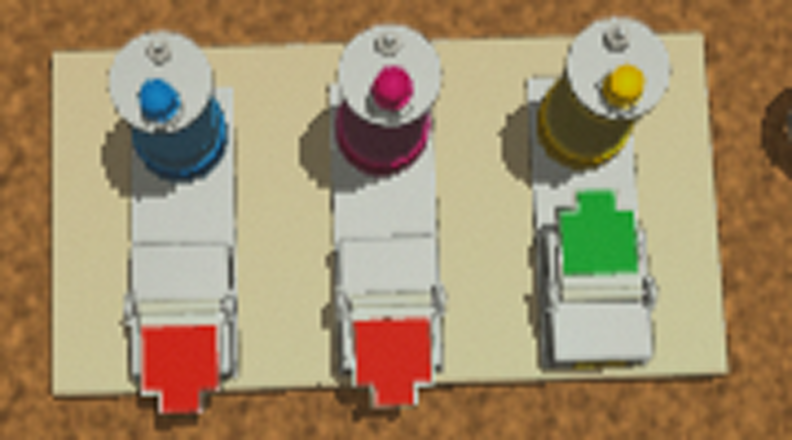

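View pics/sidec.png

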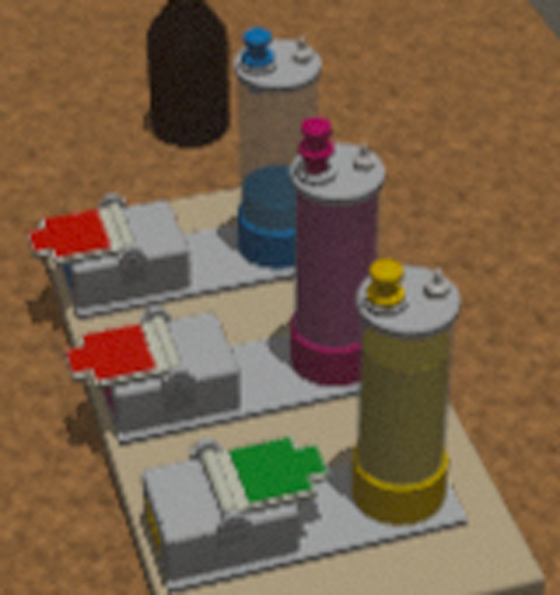

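Run:
```python
from h import *
from scipy.spatial.transform import Rotation as R
from bench import status
s=status.read_state(); print(R.from_quat(s['eef_rot']).as_matrix().round(3))
for n,u,v,z in [("top",293.7,199.3,.205),("side",280,186.5,.205)]: print(n,plane(n,u,v,z).round(4))
print(tri(ray("top",293.7,199),ray("side",280,187)))
# red/green top face centroids and tab ends, z=.0655
for n in ["top","side"]:
    p=np.load(f"pics/{n}0rgb.npy"); C=cam(n)
    for nm,a,b in [("red",0,4),("green",50,75)]:
        for s,c,m in blobs(p,a,b):
            if s[4]<150: continue
            v,u=np.nonzero(m); P=np.array([plane(n,x,y,.0655,C) for x,y in zip(u,v)])
            if not .4<P[:,0].mean()<.65: continue
            rc=cv2.minAreaRect(P[:,:2].astype(np.float32)*1000)
            print(n,nm,P.mean(0).round(4),P.min(0).round(4),P.max(0).round(4),rc)
    h=cv2.cvtColor(p,cv2.COLOR_RGB2HSV)
    m=((h[...,0]>=15)&(h[...,0]<=32)&(h[...,1]<110)&(h[...,1]>35)&(h[...,2]>130)).astype(np.uint8)
    k,l,st,c=cv2.connectedComponentsWithStats(m)
    for i in range(1,k):
        if st[i][4]>600:
            v,u=np.nonzero(l==i);P=np.array([plane(n,x,y,.018,C) for x,y in zip(u,v)])
            print(n,"board",st[i],cv2.minAreaRect(P[:,:2].astype(np.float32)*1000))
```

```text
[[-0.     0.947  0.321]
 [ 0.002  0.321 -0.947]
 [-1.     0.    -0.002]]
top [ 0.626  -0.0185  0.205 ]
side [ 0.6291 -0.0236  0.205 ]
(array([ 0.62924408, -0.01896057,  0.20022775]), np.float64(0.002870444154870332))
top red [ 0.5023 -0.0182  0.0655] [ 0.4772 -0.0389  0.0655] [0.5227 0.003  0.0655] ((499.75628662109375, -17.249303817749023), (42.21038055419922, 44.42892837524414), 87.85857391357422)
top red [0.5033 0.1017 0.0655] [0.4769 0.0807 0.0655] [0.5246 0.1224 0.0655] ((501.212646484375, 101.04460144042969), (49.2096061706543, 40.17338562011719), 3.8007073402404785)
top green [ 0.5665 -0.1387  0.0655] [ 0.5468 -0.1588  0.0655] [ 0.5911 -0.1182  0.0655] ((569.1196899414062, -139.180419921875), (40.31425094604492, 43.19239044189453), 87.86327362060547)
top board [ 250  185   41   84 1686] ((599.7578125, 31.15021324157715), (216.74078369140625, 108.1196060180664), 2.2808399200439453)
top board [ 300  185   71   82 2895] ((596.9561157226562, -131.5825958251953), (214.17276000976562, 172.41749572753906), 0.10698706656694412)
top board [ 217  189   19   81 1225] ((598.2498168945312, 155.18374633789062), (46.44856262207031, 213.09669494628906), 89.5992431640625)
side red [0.5059 0.1016 0.0655] [0.4801 0.0819 0.0655] [0.5266 0.1223 0.0655] ((503.3153991699219, 101.94097900390625), (46.393123626708984, 40.32289505004883), 0.5712965726852417)
side red [ 0.5047 -0.0185  0.0655] [ 0.4785 -0.0383  0.0655] [0.5259 0.0022 0.0655] ((502.425537109375, -18.05278968811035), (40.21134948730469, 47.52375411987305), 88.36900329589844)
side green [ 0.5687 -0.1392  0.0655] [ 0.5486 -0.1589  0.0655] [ 0.5946 -0.1187  0.0655] ((571.6204833984375, -138.83204650878906), (45.96855926513672, 40.177207946777344), 0.05692717805504799)
side board [ 220  264  126   76 3143] ((596.9315795898438, -128.49713134765625), (181.82763671875, 208.6358184814453), 89.5567626953125)
```

```bash
python3 -m crank '[0.66,1,0.25,0,0,-0.34,0, 0.66,1,0.25,0,0,-0.34,0, 0.66,1,0.25,0,0,-0.34,0, 0.66,1,0.25,0,0,-0.34,0, 0.66,1,0.25,0,0,-0.34,0, 0.66,1,0.25,0,0,-0.34,0, 0.66,1,0,0,0,-0.34,0, 0.66,1,0,0,0,-0.34,0]'
python3 -m crank '[0.66,1,0,0,0,0,0, 0.66,1,0,0,0,0,0, 0.66,1,0,0,0,0,0, 0.66,1,0,0,0,0,0, 0.66,1,0,0,0,0,0, 0.66,1,0,0,0,0,0, 0.66,1,0,0,0,0,0, 0.66,1,0,0,0,0,0]'
python3 -m crank '[0.66,1,0,0,0,0,0, 0.66,1,0,0,0,0,0, 0.66,1,0,0,0,0,0, 0.66,1,0,0,0,0,0, 0.66,1,0,0,0,0,0, 0.66,1,0,0,0,0,0, 0.66,1,0,0,0,0,0, 0.66,1,0,0,0,0,0]'
```

```text
time: 1.1
ee_pos: [0.3226, -0.4783, 0.2608]
eef_rot: [0.5, 0.5, -0.5, 0.499]
force: [0.6, -0.3, -0.9]
grip_width: -0.002
time: 2.1
ee_pos: [0.4283, -0.3181, 0.261]
eef_rot: [0.5, 0.5, -0.5, 0.5]
force: [-0.3, -0.3, 0.4]
grip_width: 0.002
time: 3.1
ee_pos: [0.5337, -0.1581, 0.261]
eef_rot: [0.5, 0.5, -0.5, 0.5]
force: [-0.7, -0.3, 0.2]
grip_width: 0.001
```

```bash
python3 -m crank '[0.67,0.99,0,0,0,0,0, 0.67,0.99,0,0,0,0,0, 0.67,0.99,0,0,0,0,0, 0.67,0.99,0,0,0,0,0, 0.67,0.99,-0.3,0,0,0,0, 0.67,0.99,-0.5,0,0,0,0, 0.67,0.99,-0.5,0,0,0,0, 0,0,0,0,0,0,0]'
python3 - <<'E'
from h import *
from bench import snapshot,status
print(status.read_state()['ee_pos'])
p,d=snapshot("side"); cv2.imwrite("pics/s1.png",cv2.resize(p[100:300,180:380,::-1],None,fx=3,fy=3,interpolation=cv2.INTER_CUBIC))
p,d=snapshot("wrist"); cv2.imwrite("pics/w1.png",p[:,:,::-1])
E
```

```text
time: 4.1
ee_pos: [0.6272, -0.0189, 0.2332]
eef_rot: [0.499, 0.502, -0.5, 0.5]
force: [-0.3, -0.5, -0.7]
grip_width: 0.002
[ 0.62716453 -0.0188992   0.23320651]
```

View pics/s1.png

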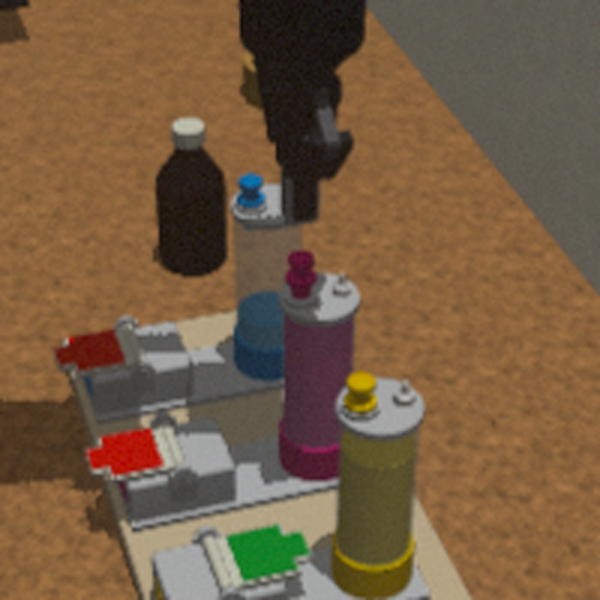

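View pics/w1.png

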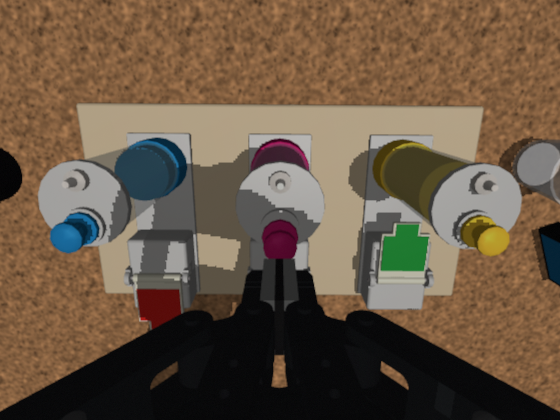

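The wrist view shows the stopper at (280,240), directly in line with the shut fingertips at u=280. Pressing down in small steps.

```bash
python3 - <<'E'
from h import *
o,d=ray("wrist",280,238); print(o+d*(.206-o[2])/d[2])
E
python3 -m crank '[0,0,-0.5,0,0,0,0, 0,0,-0.5,0,0,0,0, 0,0,-0.4,0,0,0,0, 0,0,-0.2,0,0,0,0, 0,0,-0.2,0,0,0,0]'
```

```text
[ 0.63480986 -0.02154523  0.206     ]
time: 4.82
ee_pos: [0.6272, -0.0209, 0.2]
eef_rot: [0.5, 0.5, -0.5, 0.5]
force: [-2.7, -1.5, 2.9]
grip_width: 0.001
```

```bash
python3 -m crank '[0.1,0,-0.2,0,0,0,0, 0,0,-0.2,0,0,0,0, 0,0,-0.2,0,0,0,0, 0,0,0,0,0,0,0, 0,0,0,0,0,0,0]'
```

```text
time: 5.45
ee_pos: [0.6298, -0.0208, 0.1938]
eef_rot: [0.5, 0.5, -0.5, 0.501]
force: [-12.9, 0.5, 22.3]
grip_width: 0.004
```

```bash
python3 -m crank '[0,0,-0.05,0,0,0,0, 0,0,0,0,0,0,0, 0,0,0,0,0,0,0]'
python3 -m crank '[0,0,0.3,0,0,0,0, 0,0,0.6,0,0,0,0, 0,0,1,0,0,0,0, 0,0,1,0,0,0,0, -1,0,0,0,0,0,0, -1,0,0,0,0,0,0, -1,0,0,0,0,0,0, -1,0,0,0,0,0,0]'
python3 - <<'E'
from h import *
from bench import snapshot,status
for n,a in [("side",(155,176)),("top",(155,176))]:
    p,d=snapshot(n); f,cx,cy,V=cam(n)
    np.save("pics/%s2.npy"%n,p)
    if n=="side": cv2.imwrite("pics/s2.png",cv2.resize(p[140:310,180:380,::-1],None,fx=3.5,fy=3.5,interpolation=cv2.INTER_CUBIC))
    for s,c,m in blobs(p,*a,vmin=50):
        if 250<c[0]<310 and 170<c[1]<215:
            m=m&(d>0);v,u=np.nonzero(m); z=d[m]; P=(np.c_[(u-cx)*z/f,(v-cy)*z/f,z]-V[:3,3])@V[:3,:3]
            print(n,s,c,np.percentile(P,[10,50,90],axis=0).round(4))
E
```

```text
time: 5.82
ee_pos: [0.6299, -0.0208, 0.1938]
eef_rot: [0.5, 0.5, -0.5, 0.501]
force: [-13.3, 0.4, 25.4]
grip_width: -0.002
time: 6.82
ee_pos: [0.5491, -0.0207, 0.2456]
eef_rot: [0.5, 0.5, -0.5, 0.501]
force: [0.0, -0.7, 0.8]
grip_width: -0.0
side [275 188  10  12  90] [279.82222222 193.9       ] [[ 0.6232 -0.0294  0.1777]
 [ 0.6282 -0.0243  0.1883]
 [ 0.6363 -0.0165  0.1951]]
```

View pics/s2.png

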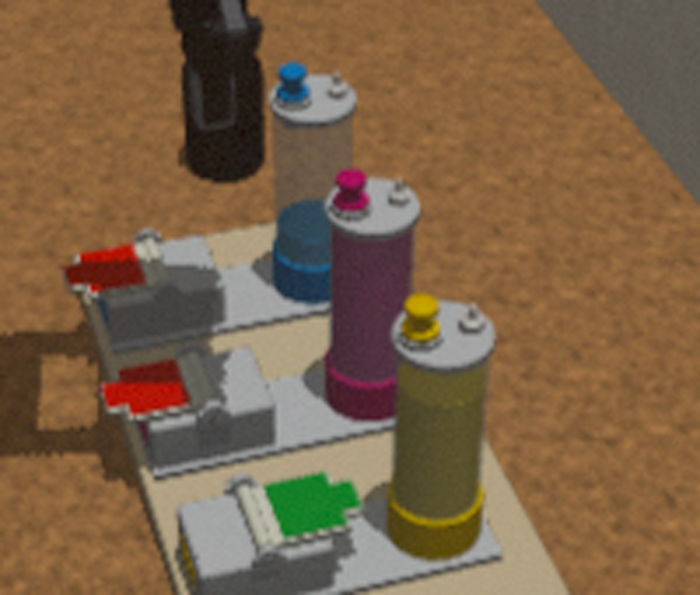

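The stopper now looks seated exactly like its neighbours (head at (280,194), down about 5 px, top at about 0.194). Next I'll move to the tab and pinch it lightly by its sides.

```bash
python3 -m crank '[-0.94,0.04,-0.2,0,0,0,0.65, -0.94,0.04,-0.5,0,0,0,0.65, -0.94,0.04,-1,0,0,0,0.65, -0.94,0.03,-1,0,0,0,0.65, 0,0,-1,0,0,0,0.65, 0,0,-1,0,0,0,0.65, 0,0,-0.5,0,0,0,0.65, 0,0,0,0,0,0,0.65]' 20
python3 - <<'E'
from h import *
from bench import snapshot,status
p,d=snapshot("side"); cv2.imwrite("pics/s3.png",cv2.resize(p[140:310,150:350,::-1],None,fx=3.5,fy=3.5,interpolation=cv2.INTER_CUBIC))
p,d=snapshot("wrist"); cv2.imwrite("pics/w3.png",p[:,:,::-1])
E
```

```text
time: 7.92
ee_pos: [0.4743, -0.0177, 0.1402]
eef_rot: [0.5, 0.5, -0.5, 0.5]
force: [0.4, 0.2, -0.1]
grip_width: 0.656
```

View pics/s3.png

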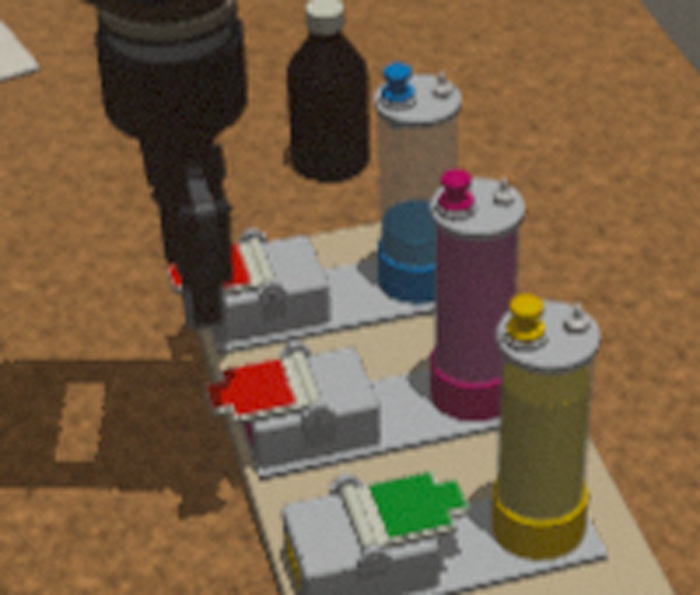

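View pics/w3.png

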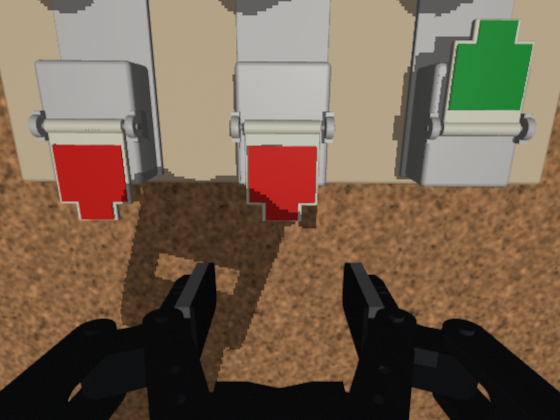

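Wrist view: tab end at about (283,218), centred between the fingers (inner edges at u=214 and 345). Descending and closing.

```bash
python3 -m crank '[0,0,-1,0,0,0,0.65, 0,0,-1,0,0,0,0.65, 0,0,-1,0,0,0,0.65, 0,0,-1,0,0,0,0.65, 0,0,-0.6,0,0,0,0.65, 0,0,0,0,0,0,0.65]' 20
python3 -m crank '[0,0,0,0,0,0,0.2, 0,0,0,0,0,0,0.2, 0,0,0,0,0,0,0.2, 0,0,0,0,0,0,0.2]' 20
python3 - <<'E'
from h import *
from bench import snapshot,status
p,d=snapshot("side"); cv2.imwrite("pics/s4.png",cv2.resize(p[140:310,150:350,::-1],None,fx=3.5,fy=3.5,interpolation=cv2.INTER_CUBIC))
E
```

```text
time: 8.78
ee_pos: [0.474, -0.0176, 0.0481]
eef_rot: [0.5, 0.5, -0.5, 0.5]
force: [0.3, -0.5, 0.0]
grip_width: 0.649
time: 9.28
ee_pos: [0.4749, -0.0189, 0.0495]
eef_rot: [0.499, 0.499, -0.5, 0.501]
force: [-1.6, -5.1, 2.3]
grip_width: 0.295
```

View pics/s4.png

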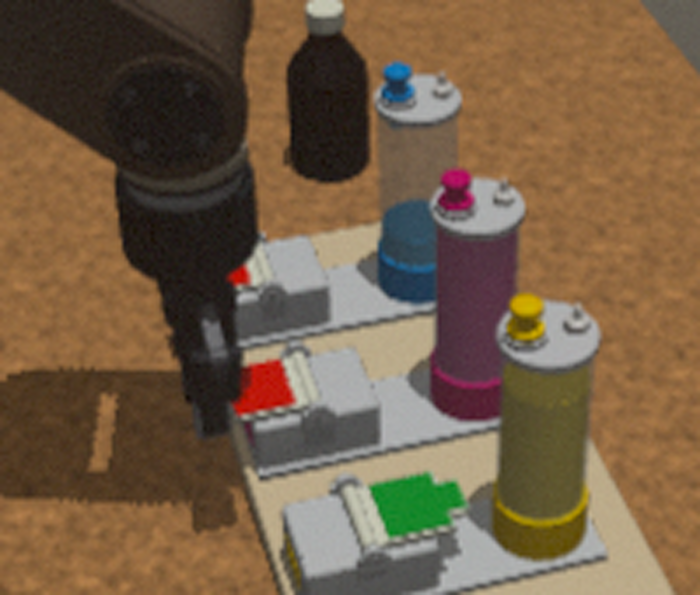

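```bash
python3 -m crank '[0.03,0,0.36,0,0,0,0.2, 0.07,0,0.36,0,0,0,0.2, 0.12,0,0.35,0,0,0,0.2, 0.16,0,0.33,0,0,0,0.2, 0.2,0,0.3,0,0,0,0.2, 0.24,0,0.28,0,0,0,0.2]' 20
python3 - <<'E'
from h import *
from bench import snapshot,status
p,d=snapshot("side"); cv2.imwrite("pics/s5.png",cv2.resize(p[140:310,150:350,::-1],None,fx=3.5,fy=3.5,interpolation=cv2.INTER_CUBIC))
E
```

```text
time: 10.07
ee_pos: [0.4892, -0.019, 0.0879]
eef_rot: [-0.498, -0.5, 0.501, -0.5]
force: [-2.4, -5.9, -0.3]
grip_width: 0.295
```

View pics/s5.png

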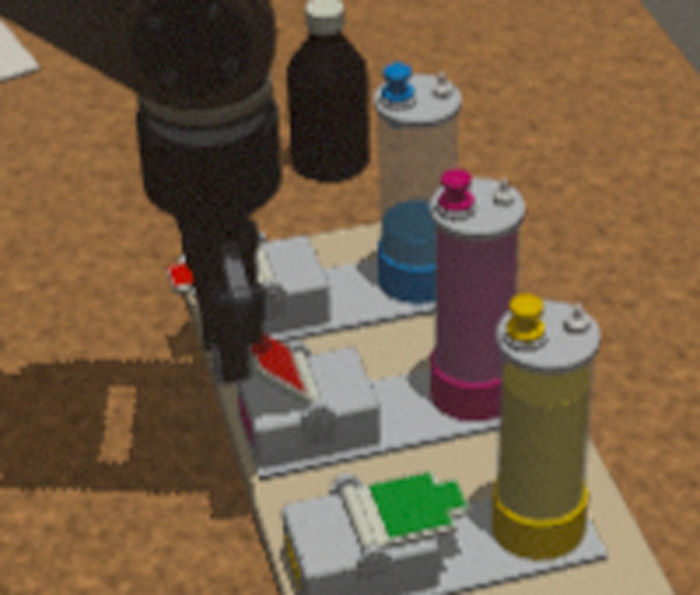

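```bash
python3 -m crank '[0.28,0,0.25,0,0,0,0.2, 0.3,0,0.22,0,0,0,0.2, 0.33,0,0.18,0,0,0,0.2, 0.35,0,0.14,0,0,0,0.2, 0,0,0,0,0,0,0.2]' 20
python3 -m crank '[0,0,0,0,0,0,0.5, 0,0,0,0,0,0,0.5, 0,0,0.5,0,0,0,0.5, 0,0,1,0,0,0,0.5, -1,0,1,0,0,0,0.3, -1,0,0,0,0,0,0, -0.5,0,0,0,0,0,0, 0,0,0,0,0,0,0]' 20
python3 - <<'E'
from h import *
from bench import snapshot,status
p,d=snapshot("side"); cv2.imwrite("pics/s6.png",cv2.resize(p[140:310,150:350,::-1],None,fx=3.5,fy=3.5,interpolation=cv2.INTER_CUBIC))
E
```

```text
time: 10.75
ee_pos: [0.515, -0.0191, 0.1029]
eef_rot: [-0.498, -0.5, 0.501, -0.5]
force: [-0.6, -6.3, -3.5]
grip_width: 0.276
time: 11.75
ee_pos: [0.4655, -0.0175, 0.154]
eef_rot: [0.5, 0.5, -0.5, 0.5]
force: [0.4, 0.2, 0.3]
grip_width: 0.003
```

View pics/s6.png

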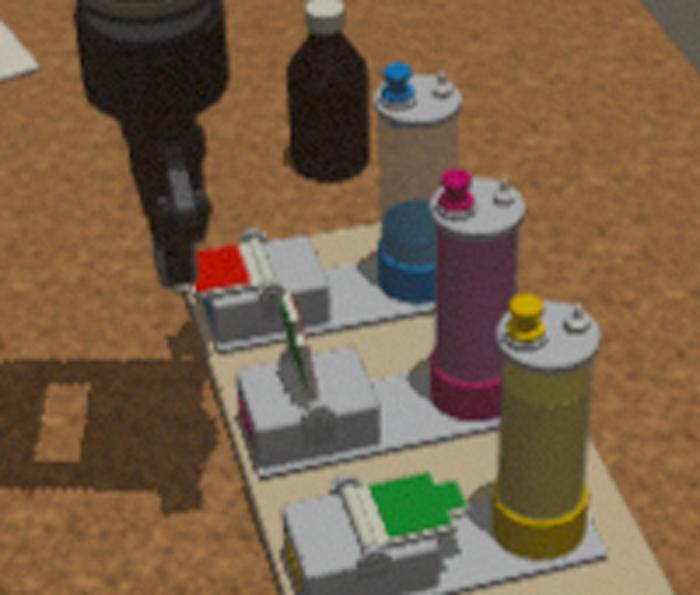

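The paddle stands at about 75° and stays there. Now I'll push it over with the shut fingertips.

```bash
python3 -m crank '[0,0,-1,0,0,0,0, 0,0,-1,0,0,0,0, 0.5,0,-0.8,0,0,0,0, 0.6,0,0,0,0,0,0, 0.6,0,0,0,0,0,0, 0.6,0,0,0,0,0,0, 0.6,0,0,0,0,0,0, 0.6,0,0,0,0,0,0]' 20
python3 -m crank '[0.6,0,0,0,0,0,0, 0.5,0,0,0,0,0,0, 0,0,0,0,0,0,0]' 20
python3 - <<'E'
from h import *
from bench import snapshot,status
p,d=snapshot("side"); cv2.imwrite("pics/s7.png",cv2.resize(p[140:310,150:350,::-1],None,fx=3.5,fy=3.5,interpolation=cv2.INTER_CUBIC))
E
```

```text
time: 12.8
ee_pos: [0.5366, -0.0176, 0.0979]
eef_rot: [0.5, 0.5, -0.5, 0.5]
force: [-1.0, -0.1, 0.5]
grip_width: -0.002
time: 13.18
ee_pos: [0.5585, -0.0177, 0.0978]
eef_rot: [0.5, 0.5, -0.5, 0.5]
force: [0.1, -0.3, -0.6]
grip_width: 0.0
```

View pics/s7.png

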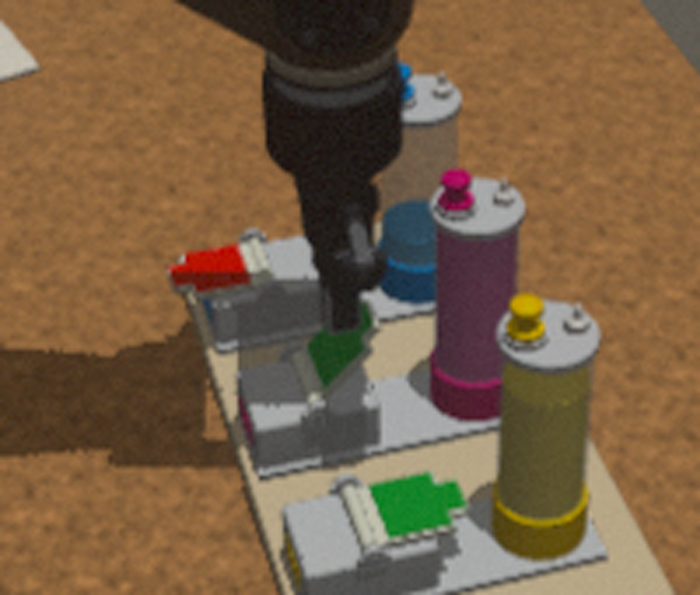

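The paddle is past upright, leaning towards the tank at about 130° with its green face up. Now pressing it down.

```bash
python3 -m crank '[0.1,0,-0.4,0,0,0,0, 0,0,-0.4,0,0,0,0, 0,0,-0.4,0,0,0,0, 0,0,-0.3,0,0,0,0, 0,0,-0.15,0,0,0,0, 0,0,0,0,0,0,0]' 20
```

```text
time: 13.98
ee_pos: [0.5598, -0.0177, 0.0647]
eef_rot: [0.5, 0.5, -0.5, 0.5]
force: [1.0, -0.0, -0.5]
grip_width: -0.003
```

```bash
python3 -m crank '[0,0,-0.08,0,0,0,0, 0,0,-0.05,0,0,0,0, 0,0,0,0,0,0,0]' 20
python3 -m crank '[0,0,0,0,0,0,0, -0.1,0,0.5,0,0,0,0, -0.2,0,1,0,0,0,0, -0.5,0,1,0,0,0,0, -1,0,1,0,0,0,0, -1,0,1,0,0,0,0, -1,0,1,0,0,0,0, -1,0,0,0,0,0,0]' 20
python3 - <<'E'
from h import *
from bench import snapshot,status
for n in ("side","top"):
    p,d=snapshot(n); f,cx,cy,V=cam(n)
    cv2.imwrite(f"pics/{n}8.png",cv2.resize(p[140:310,190:390,::-1],None,fx=3.5,fy=3.5,interpolation=cv2.INTER_CUBIC))
    for s,c,m in blobs(p,50,75,vmin=40):
        m=m&(d>0)
        if s[4]<100: continue
        v,u=np.nonzero(m); z=d[m]; P=(np.c_[(u-cx)*z/f,(v-cy)*z/f,z]-V[:3,3])@V[:3,:3]
        A=np.c_[P[:,:2],np.ones(len(P))]; k=np.linalg.lstsq(A,P[:,2],rcond=None)[0]
        print(n,s,np.median(P,0).round(4),"slope",k[:2].round(3))
E
```

```text
time: 14.35
ee_pos: [0.56, -0.0177, 0.0643]
eef_rot: [0.5, 0.5, -0.5, 0.5]
force: [-5.6, 0.9, 12.3]
grip_width: -0.005
time: 15.35
ee_pos: [0.4642, -0.0179, 0.1742]
eef_rot: [0.501, 0.499, -0.499, 0.502]
force: [0.3, 1.1, -0.3]
grip_width: -0.006
side [241 238  24  15 229] [ 0.5689 -0.02    0.0662] slope [ 0.007 -0.023]
side [256 276  27  17 307] [ 0.5676 -0.1395  0.0661] slope [-0.006 -0.011]
top [285 225  17  19 245] [ 0.5683 -0.0194  0.0649] slope [0.002 0.015]
top [333 224  17  18 257] [ 0.5656 -0.1389  0.0647] slope [-0.006  0.002]
```

View pics/side8.png

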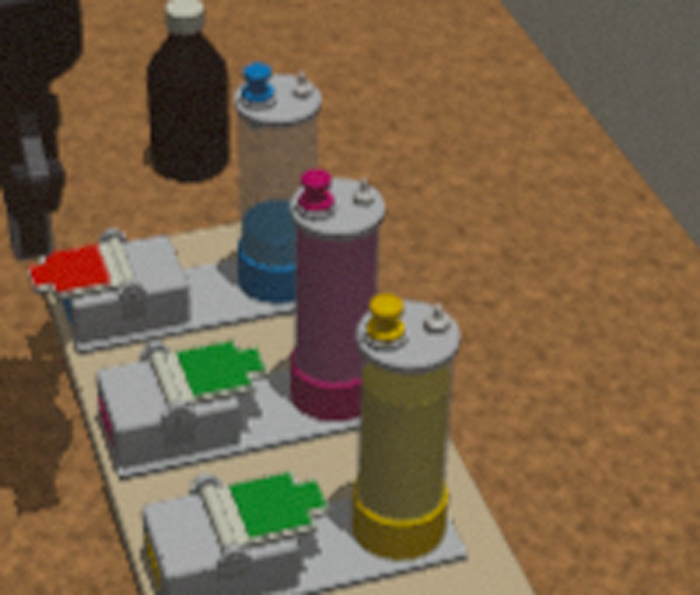

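View pics/top8.png

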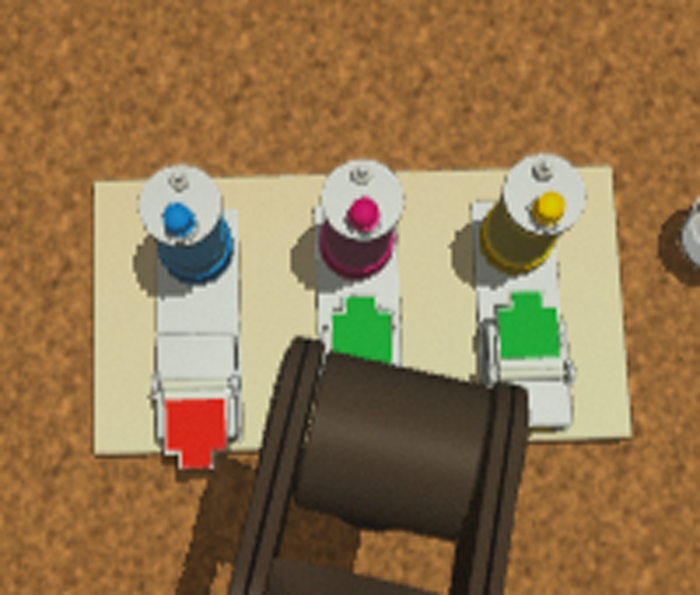

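Both views show the magenta paddle lying flat, green face up, at the same height and slope as the yellow one. The stopper is home, and the robot is clear of everything.

```bash
python3 -m crank '[0,0,0,0,0,0,0, 0,0,0,0,0,0,0]'; python3 -c "
from bench import bot; print(bot.sign_off())"
```

```text
time: 15.7
ee_pos: [0.4642, -0.0177, 0.1719]
eef_rot: [0.5, 0.5, -0.5, 0.5]
force: [0.0, -0.6, 0.3]
grip_width: -0.002
the job is handed in; nothing more can be done
None
```

I pressed the magenta stopper home and flipped its marker to green, then handed the job in at about 15.7 s of the 42 s allowed. No verdict was reported.

- **Stopper:** I pushed it down with the shut fingertips until the force rose to about 25 N at a fingertip height of 0.194 m. Afterwards the side view showed its head as low as the other tanks' stoppers.
- **Marker:** I pinched the tab lightly by its sides and lifted it to about 75°. I then pushed it over with the shut fingertips and pressed it flat. Both cameras showed the green face level: the fitted slope along its length was 0.007 or less, and its height matched the yellow marker's.
- **Everything else:** The cyan and yellow markers, and the bottle where it was visible, looked unmoved in the last pictures. I did not re-measure the cup and cartridge, but the arm passed well above the table on that side and never came near them. The robot was touching nothing at hand-in, with the wrist force near 0 N.

One disagreement: the wrist camera put the stopper about 6 mm farther back than the two fixed cameras did. I went mainly by the fixed cameras, and the press showed 13 N of sideways force along with the 25 N downward.

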